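# Turn the lens carrier plate level and lock it

## Task

Turn the lens carrier plate in the bench stand until it lies level with the two blocked lenses on top and leave it so, with the lock lever still parked. Then flip the lock lever over so that its pin drops into the notch of the disc and the lever is fully home. Leave the eyeglass frame, the lens caliper and the sanding cone where they are.

Things in the scene. Friction and masses are not known exactly. Their poses are not given: they have to be found in the camera images.
- stand: Beige steel bench stand fixed to the table; its yaw varies. Origin: centre of its underside, on the table. Base 150 (its x) by 270 (y) by 12 mm. Posts at y = -100 and +100 mm (50 in x, 10 in y, 137 high) carry the plate's turning axis, parallel to the stand's y. A 10 mm thick bracket at y = 100 mm (x -68 to -18, up to z = 173 mm) carries the lever.
- axis (a point): Middle of the plate's turning axis and of the plate: 120 mm above the stand's origin. Fixed to the stand, with the stand's axes.
- disc (a point): Centre of a steel disc on the plate's shaft, radius 32 mm, 10 mm thick, at x = 0, y = 118, z = 120 mm of the stand. It turns with the plate (this frame does too) and has one 11 mm wide notch in its rim, straight up when the plate is level with the lenses on top.
- pivot (a point): Pivot of the lock lever, at x = -45, y = 118, z = 160 mm of the stand; with the stand's axes. The lever turns in the plane y = 118 mm, up to about 111 mm from this point.
- plate (a joint): Plate angle about the stand's y, rad, -1.7 to 1.7. 0 = level, lenses on top; positive = lens face looks to the stand's +x (away from the robot), the edge on the -x side raised. Starts at 0.75 to 1.4. Friction hinge, about 0.1 N m to turn: it stays where it is left and nothing stops it at level. Aluminium plate, 120 mm wide (60 each side of the axis), 176 long, 6 thick, axis through its middle.
- plate_edge (a point): Middle of the plate's long edge on the stand's -x side (raised at the start), on the lens face. x points from this edge to the axis, z out of the lens face, y along the plate.
- lens (a point): Centre of the plate's lens face, between two clear lenses (60 mm diameter, 4 mm thick) centred 45 mm to either side along the plate. Each carries a red lens block, 25 mm in diameter, standing 20 mm above the plate's face. The outer 30 mm of the face along each long edge is bare. Axes as plate_edge.
- lever (a joint): Lock lever angle, rad: 0 = fully home (horizontal, pointing to the stand's +x, pin in the notch), 1.95 = parked on its stop (start), 22 degrees past upright (1.57) toward -x. It falls by its weight (70 g) to either side of upright. Pin drops in with the plate within 0.05 rad of level; a little more is centred by pressing the lever; else it rests on the rim at about 0.2. Home, it holds the plate.
- lever_knob (a point): Centre of the black ball knob, 22 mm in diameter, at the end of the lever, 100 mm from the pivot. The lever is a steel rod 8 mm thick. Its pin (8 mm thick) is 45 mm from the pivot, 12 mm to the underside of the rod.
- frame: Bystander: blue acetate eyeglass frame lying folded on the table, about 140 by 50 mm, 12 mm high. Origin: under its bridge, at table height.
- caliper: Bystander: steel lens caliper lying on the table, about 155 by 75 mm, 8 mm high. Origin: under its joint.
- cone: Bystander: grey rubber sanding cone standing on its base, 52 mm in diameter, 62 mm high. Origin: centre of its underside.

How it is judged:
On the way, in this order (a step that is already met when the one before it is completed fails the run):
1. the plate is turned level, lenses on top, within 0.1 rad (6 degrees), with the lever still parked (value of joint plate between -0.1 and 0.1 rad and value of joint lever above 1.65 rad), for 0.2 s.
2. the lever is fully home (under 0.06 rad), its pin in the notch (value of joint plate between -0.08 and 0.08 rad and value of joint lever below 0.06 rad), for 0.2 s.
At the end, for the whole second after the job is handed in: The plate is at rest, level within 0.08 rad with the lenses on top, the lever is fully home (under 0.06 rad), and the eyeglass frame, caliper and cone are within 20 mm of where they were (all of step 2 and velocity of joint plate between -0.05 and 0.05 rad/s and distance of each of frame, caliper, cone from where it was at the start of the episode below 0.02 m); the robot touches nothing.
It fails at once if the blue eyeglass frame is moved by more than 20 mm (distance of frame from where it was at the start of the episode above 0.02 m).
It fails at once if the lens caliper is moved by more than 20 mm (distance of caliper from where it was at the start of the episode above 0.02 m).
It fails at once if the sanding cone is moved by more than 20 mm (distance of cone from where it was at the start of the episode above 0.02 m).
It also fails if it takes over 53 s, if anything falls off the work surface, if the arm or the gripper's body presses on something with over 40 N, if the wrist force passes 120 N, or if a joint passes its speed limit or range.

## Robot

A 6-joint arm with a two-finger parallel gripper is mounted at the origin on the work surface. World frame = base frame: x ahead of the robot, y to its left, z up, the work surface at z = 0. Lengths are in m, angles in rad, forces in N, time in s.
With the tool pointing down it reaches from about 0.375 to 0.9 m from the base axis. Payload 3.1 kg.
Tool frame: the origin (TCP) lies on the centre line of the jaws, within the pads' length; the fingertips stand robot.tip_reach ahead of it and the grasp point (between the pads) lies 8 mm behind it (robot.tip_reach is the distance from the TCP to the fingertips, in m); z points along the fingers, y is the line along which they close (so a half turn about z gives the same grasp; the last joint's range is limited). The gripper opens to 87 mm and grips with 3 to 60 N. Pads are 19 mm wide; open, the fingers measure 117 mm over their backs; the gripper's body (75 mm by 190 mm) begins 51 mm behind the grasp point.
Start: joints at [0.938, 0.527, 1.433, -0, 1.181, -0.178], TCP at [0.275, 0.561, 0.234] pointing down, gripper open.
Joint ranges: [-3.08, 3.08], [-0.75, 2.2], [0.22, 2.44], [-1.43, 4.57], [0, 2.65], [-2.85, 2.85]. Speed limits (rad/s): [2.79, 2.79, 3.14, 3.14, 3.14, 3.14].

## Interface

Orientations are given as a unit quaternion [x, y, z, w].
In Python, from rig import robot gives the robot as it stands.
- The arm moves only by the tool jog_arm, never from a script. Its argument "motion" is one flat list of numbers, 7 for each row, row after row: the shift along the tool's x, y, z scaled (see below), then the turn, a rotation vector about the tool's x, y, z scaled (see below), then the gripper's target within -1 to 1 (shut at 1, half-way at 0, fully open at -1). In form: [x, y, z, rx, ry, rz, hand, x, y, z, rx, ry, rz, hand, ...]. A call has 1 to 12 rows; each row shifts and turns the commanded pose from where the row before left it, along the tool's axes as they then stand; what a row does not reach is not made up. The controller multiplies each number of a shift by 4 cm and each number of a turn by 4 degrees. A row lasts 1/8 s, in which the tool goes at most 62.5 mm and 10.7 degrees, less where a joint would pass 70% of its speed; a pose out of reach is approached as far as the arm can. A call with a number of a shift or a turn outside -1 to 1 is refused whole. A call with a gripper value outside its range is refused whole. The fingers move at their own pace and stop on an object; "grip_force" is the grip in N (left out, the last holds). Time passes only in rows, so rows that do not move let the fingers close. It gives the time, the measured TCP pose, the force, the opening and the grip force at its end, in the units of the state.
- robot.get_obs(): the state, without advancing time (a new reading comes with each control period).
- robot.camera(name): name is "side" or "top"; returns the picture (400x640x3 uint8, blue, green, red); there is no depth.
- robot.calibration(name): a dict with "fx", "fy", "cx", "cy" (pixels), "dist_coeffs" ([k1, k2, p1, p2, k3] as OpenCV has them; the pictures are not rectified), "R" (3x3) and "t" (3): a world point X has camera coordinates R X + t. Camera axes: x right, y down, z forward; pixel columns grow to the right and rows downward; lengths in m; the calibration is good to about 2 mm. A picture is of the moment at which its call begins. calibration takes no time and is no camera call.
- robot.hand_in(): hands the job in; it is judged then, once.
The state is a dict: "time": time; "q": joint angles; "joint_velocities": joint speeds; "joint_torque": joint torques, N m; "position": TCP position; "tool_rot": TCP orientation; "ft_force": force on the tool from outside, world axes, zero at the start; "moment": the same for the moment, N m; "grip_width": finger opening in m; "grip_force": force on a finger pad.
Only numpy, scipy, OpenCV 4.12 (cv2) and the standard library are available. Lean on these libraries where they do the work, as an engineer would, in place of code of your own. Each camera call takes 0.05 s, during which the arm holds its last target. There are 200 camera calls.

## Working session

There is one attempt and no reset: what is moved stays moved. The work goes in short steps, Python scripts to look and compute and a tool call to move; the robot and the scene stay as the last step left them, time stands still between calls to the robot, and variables do not carry over. Pictures are saved under pics/ and viewed, at most 10 in all, crops included, and the job is handed in when it is done.

Besides the shell and the picture viewer there is one more tool, called after "Emit:" as name(argument=value, ...), one argument or row to a line, values as JSON. jog_arm: Moves the arm, as the interface text tells. Shifts and turns lie within -1 to 1; 1 stands for 4 cm of shift or 4 degrees of turn. Its arguments: {"type":"object","properties":{"motion":{"type":"array","items":{"type":"number"}},"grip_force":{"type":"number"}},"required":["motion"]}

```bash
mkdir -p pics; ls
python3 - <<'E'
from rig import robot
import cv2
for n in("side","top"):
    cv2.imwrite(f"pics/{n}0.png",robot.camera(n)); c=robot.calibration(n); print(n,c)
o=robot.get_obs(); print(o, robot.tip_reach)
E
```

```text
pics
side {'fx': 438.69737436032835, 'fy': 438.69737436032835, 'cx': 320.8498618844461, 'cy': 194.04154957821615, 'dist_coeffs': array([-0.06025982,  0.        ,  0.        ,  0.        ,  0.        ]), 'R': array([[ 0.87395797, -0.48595567,  0.00667549],
       [-0.35174812, -0.64195378, -0.6812992 ],
       [ 0.33536657,  0.59307878, -0.73197461]]), 't': array([-0.47670891,  0.26612904,  0.89847872])}
top {'fx': 382.1520025559666, 'fy': 382.1520025559666, 'cx': 312.9222455063409, 'cy': 199.8527010409698, 'dist_coeffs': array([0.01006631, 0.        , 0.        , 0.        , 0.        ]), 'R': array([[-0.10057326, -0.99492915, -0.00100585],
       [-0.96909168,  0.09819026, -0.22631834],
       [ 0.22526947, -0.02178682, -0.97405287]]), 't': array([0.02894202, 0.54696885, 0.91036775])}
{'time': 0.1, 'q': array([ 9.37474315e-01,  5.28385519e-01,  1.43379140e+00, -2.20375976e-05,
        1.18140327e+00, -1.78506790e-01]), 'joint_velocities': array([ 0.00041435, -0.00322302, -0.00460162,  0.0011526 , -0.00036073,
       -0.00079479]), 'joint_torque': array([-5.91413868e-05, -4.40987027e+01, -1.77150625e+01,  6.34762365e-02,
        5.33659535e-02, -1.54654094e-05]), 'position': array([0.27415205, 0.56093977, 0.23265642]), 'tool_rot': array([ 2.25448442e-01,  9.74254593e-01, -9.17039280e-04, -3.83036343e-04]), 'ft_force': array([ 0.32002519,  0.33756893, -0.23303485]), 'moment': array([-0.01713427,  0.03147411,  0.00870925]), 'grip_force': 0.0, 'grip_width': 0.08686309453964447} 0.011
```

View pics/side0.png

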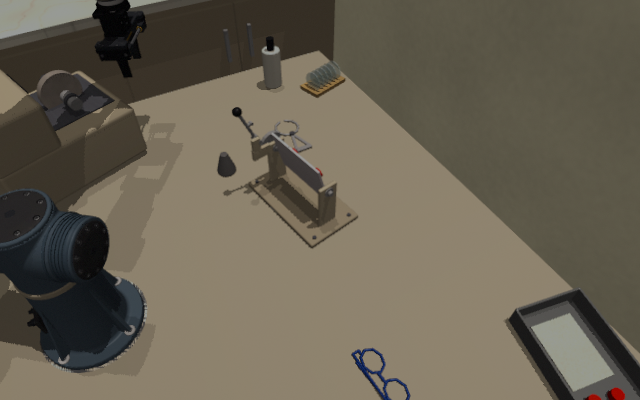

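View pics/top0.png

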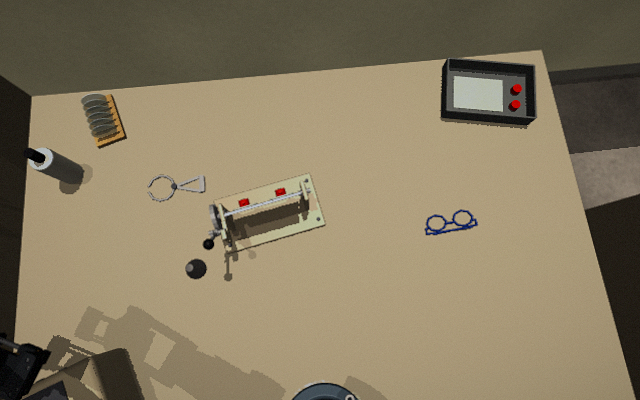

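The stand is at about (268,213) in the top view and (300,190) in the side view. The plate is steep, with its lens face away from the robot. The knob is at (208,244) top and (237,112) side, the cone at (196,269) top, the caliper at (175,187) top and the frame far off to the right. I'll zoom in to get corners.

Run:
```python
import cv2
a=cv2.imread("pics/top0.png")[165:265,190:335]; b=cv2.imread("pics/side0.png")[95:250,215:365]
cv2.imwrite("pics/topc.png",cv2.resize(a,None,fx=5,fy=5,interpolation=cv2.INTER_CUBIC)); cv2.imwrite("pics/sidec.png",cv2.resize(b,None,fx=3.8,fy=3.8,interpolation=cv2.INTER_CUBIC))
```

```text
(no output)
```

View pics/topc.png

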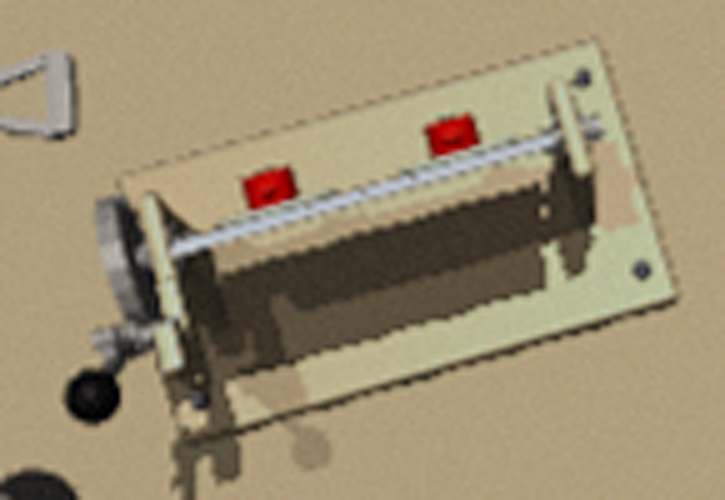

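View pics/sidec.png

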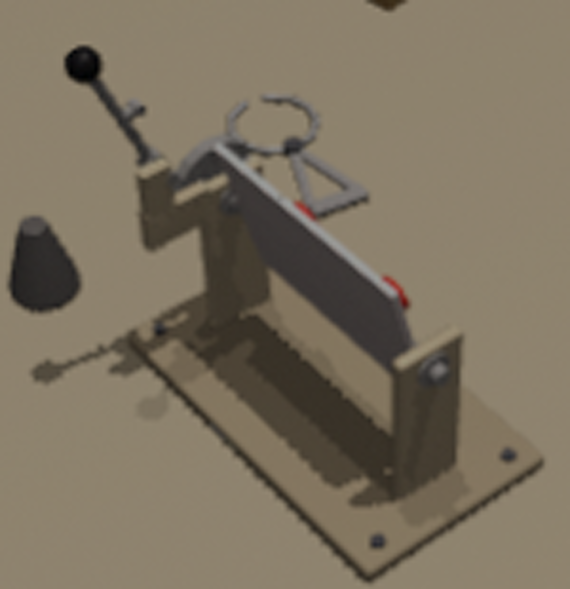

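```bash
cat > h.py <<'E'
import numpy as np,cv2
from rig import robot
from scipy.optimize import least_squares
def proj(n,P):
    c=robot.calibration(n)
    K=np.array([[c["fx"],0,c["cx"]],[0,c["fy"],c["cy"]],[0,0,1]])
    return cv2.projectPoints(np.array(P,float).reshape(-1,1,3),cv2.Rodrigues(c["R"])[0],c["t"],K,c["dist_coeffs"])[0].reshape(-1,2)
def S(p,L):  # stand local -> world
    c,s=np.cos(p[2]),np.sin(p[2]); L=np.array(L,float)
    return L@np.array([[c,s,0],[-s,c,0],[0,0,1]])+[p[0],p[1],0]
def edge(th,y): return [-.06*np.cos(th),y,.12+.06*np.sin(th)]
def knob(a): return [-.045+.1*np.cos(a),.118,.16+.1*np.sin(a)]
E
python3 - <<'E'
from h import *
def loc(p):
    return dict(a=[.075,.135,.012],b=[.075,-.135,.012],c=[-.075,-.135,.012],d=[-.075,.135,.012],k=knob(1.95),e=edge(p[3],.088),f=edge(p[3],-.088))
m={"top":dict(a=(214,201),b=(309.4,172.6),c=(325,224.4),d=(227,253),k=(208.6,244.2),e=(225,215),f=(301,193)),
"side":dict(b=(357.6,216.3),c=(311.8,245),d=(250,184),k=(236.8,111.8),e=(271.6,134.3),f=(319,172.2))}
def r(p):
    l=loc(p); return np.concatenate([(proj(n,S(p,[l[k] for k in d]))-np.array(list(d.values()))).ravel() for n,d in m.items()])
s=least_squares(r,[.4,.1,.2,1.2],loss="soft_l1"); print(s.x); print(r(s.x).reshape(-1,2).round(1))
p=s.x
for k,v in loc(p).items(): print(k,S(p,[v])[0].round(3))
def ray(n,u,z):
    f=lambda q: (proj(n,[[q[0],q[1],z]])-np.array(u)).ravel()
    return least_squares(f,[.5,.1]).x
print("cone",ray("top",(196,269),.05),"cal",ray("top",(175,187),0),ray("top",(205,184),0),"frame",ray("top",(450,222),0))
o=robot.get_obs(); from scipy.spatial.transform import Rotation as R
print(R.from_quat(o["tool_rot"]).as_matrix().round(3))
E
```

```text
[0.53772692 0.09093687 0.18891097 1.31373308]
[[-0.4 -1.3]
 [ 0.7 -0.4]
 [ 1.2 -0.1]
 [-0.2  0.6]
 [ 0.6 -0.5]
 [-0.4 -0.1]
 [-0.1 -0.2]
 [ 0.9 -1.4]
 [-0.3  1.3]
 [-2.7 -1.6]
 [-0.3  0.5]
 [-0.3 -1.3]
 [-0.5  0.6]]
a [0.586 0.238 0.012]
b [ 0.637 -0.028  0.012]
c [ 0.489 -0.056  0.012]
d [0.439 0.209 0.012]
k [0.435 0.191 0.253]
e [0.506 0.175 0.178]
f [0.539 0.002 0.178]
cone [0.40445969 0.2789114 ] cal [0.63550322 0.34379796] [0.63578043 0.2620146 ] frame [ 0.46415712 -0.38628576]
[[-0.898  0.439 -0.001]
 [ 0.439  0.898 -0.002]
 [ 0.    -0.002 -1.   ]]
```

Emit:
jog_arm(
  motion=[0, 0, -1, 0, 0, -1, 1, 0, 0, -1, 0, 0, -1, 1, 0, 0, -1, 0, 0, -1, 1, 0, 0, 0, 0, 0, -1, 1, 0, 0, 0, 0, 0, -1, 1, 0, 0, 0, 0, 0, -1, 1, 0, 0, 0, 0, 0, -1, 1, 0, 0, 0, 0, 0, -1, 1, 0, 0, 0, 0, 0, -1, 1, 0, 0, 0, 0, 0, -0.2, 1],
)

```text
time: 1.35
position: [0.2743, 0.5612, 0.353]
tool_rot: [-0.094, 0.996, -0.0, -0.0]
ft_force: [-0.4, -0.1, -0.4]
grip_width: 0.0013
grip_force: 0.0
```

Emit:
jog_arm(
  motion=[-0.33, -1, 0, 0, 0, 0, 1, -0.33, -1, 0, 0, 0, 0, 1, -0.33, -1, 0, 0, 0, 0, 1, -0.33, -1, 0, 0, 0, 0, 1, -0.33, -1, 0, 0, 0, 0, 1, -0.33, -1, 0, 0, 0, 0, 1, -0.33, -1, 0, 0, 0, 0, 1, -0.33, -1, 0, 0, 0, 0, 1, -0.33, -1, 0, 0, 0, 0, 1, -0.33, -1, 0, 0, 0, 0, 1, -0.33, -1, 0, 0, 0, 0, 1, 0, 0, 0, 0, 0, 0, 1],
)

```text
time: 2.85
position: [0.5005, 0.1539, 0.3533]
tool_rot: [-0.091, 0.996, -0.0, 0.0]
ft_force: [-0.5, -0.1, 0.3]
grip_width: 0.0004
grip_force: 0.0
```

```bash
cat >> h.py <<'E'
from scipy.spatial.transform import Rotation as R
P0=[0.5377,0.0909,0.1889]
def state():
    o=robot.get_obs(); M=R.from_quat(o["tool_rot"]).as_matrix()
    c,s=np.cos(P0[2]),np.sin(P0[2]); d=o["position"]-[P0[0],P0[1],0]
    print("t",o["time"],"TCP stand",np.round([c*d[0]+s*d[1],-s*d[0]+c*d[1],d[2]],4),"F",o["ft_force"].round(2),"w",round(o["grip_width"],4))
    B=np.array([[c,s,0],[-s,c,0],[0,0,1]])@M; print(B.round(3).tolist(), o["q"].round(2))
E
python3 -c "from h import *; state()"
```

```text
t 2.85 TCP stand [-0.0247  0.0689  0.3533] F [-0.5  -0.13  0.25] w 0.0004
[[-1.0, 0.006, 0.0], [0.006, 1.0, -0.001], [-0.0, -0.001, -1.0]] [ 0.09  0.26  1.52 -0.    1.36 -1.67]
```

Emit:
jog_arm(
  motion=[-0.5, -1, 0, 0, 0, 0, 1, -0.55, -1, 0, 0, 0, 0, 1, 0, -0.72, 0, 0, 0, 0, 1, 0, 0, 0, 0, 0, 0, 1, 0, 0, 1, 0, 0, 0, 1, 0, 0, 1, 0, 0, 0, 1, 0, 0, 1, 0, 0, 0, 1, 0, 0, 0.8, 0, 0, 0, 1, 0, 0, 0.67, 0, 0, 0, 1, 0, 0, 0, 0, 0, 0, 1],
)

```text
time: 4.1
position: [0.5584, 0.059, 0.173]
tool_rot: [-0.094, 0.996, 0.001, -0.003]
ft_force: [-0.4, 1.0, 0.3]
grip_width: 0.0001
grip_force: 0.0
```

Run:
```python
from h import *
state()
im=robot.camera("side")[70:250,200:380]; cv2.imwrite("pics/s1.png",cv2.resize(im,None,fx=3.3,fy=3.3,interpolation=cv2.INTER_CUBIC))
```

```text
t 4.1 TCP stand [ 0.0143 -0.0352  0.173 ] F [-0.39  1.02  0.31] w 0.0001
[[-1.0, 0.0, -0.005], [0.0, 1.0, 0.002], [0.005, 0.002, -1.0]] [-0.09  0.52  1.65  0.    0.97 -1.85]
```

View pics/s1.png

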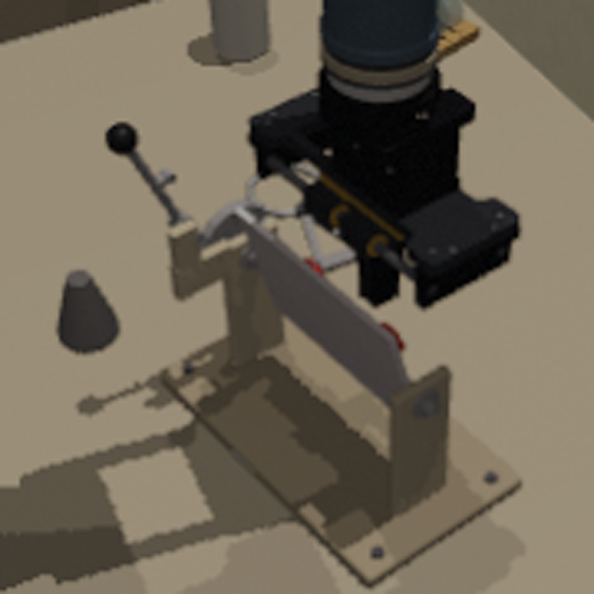

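Run:
```python
from h import *
for L in ([.0143,-.035,.162],[.0048,-.05,.162],[.0048,-.02,.162],edge(1.314,-.035)): print(((proj("side",S(P0,[L]))[0]-[200,70])*3.3).round())
```

```text
[375. 296.]
[378. 313.]
[351. 290.]
[341. 297.]
```

Emit:
jog_arm(
  motion=[0.06, 0, -0.2, 0, 0, 0, 1, 0.33, 0, -0.02, 0, 0, 0, 1, 0.26, 0, 0.08, 0, 0, 0, 1, 0.23, 0, 0.13, 0, 0, 0, 1, 0.2, 0, 0.17, 0, 0, 0, 1, 0.16, 0, 0.21, 0, 0, 0, 1, 0.115, 0, 0.23, 0, 0, 0, 1, 0.055, 0, 0.19, 0, 0, 0, 1, 0, 0, 0, 0, 0, 0, 1],
)

```text
time: 5.28
position: [0.5044, 0.0468, 0.1419]
tool_rot: [-0.093, 0.996, 0.0, -0.001]
ft_force: [0.7, 0.3, 0.3]
grip_width: 0.0007
grip_force: 0.0
```

Run:
```python
from h import *
state()
im=robot.camera("side")[70:250,200:380]; cv2.imwrite("pics/s2.png",cv2.resize(im,None,fx=3.3,fy=3.3,interpolation=cv2.INTER_CUBIC))
for th in (0,.15,.3): print(th,[((proj("side",S(P0,[edge(th,y)]))[0]-[200,70])*3.3).round() for y in(.088,-.088)])
```

```text
t 5.275 TCP stand [-0.0409 -0.037   0.1419] F [0.72 0.25 0.29] w 0.0007
[[-1.0, 0.002, -0.002], [0.002, 1.0, 0.001], [0.002, 0.001, -1.0]] [-0.13  0.51  1.81  0.    0.82 -1.89]
0 [array([192., 294.]), array([340., 431.])]
0.15 [array([191., 285.]), array([340., 421.])]
0.3 [array([192., 275.]), array([342., 411.])]
```

View pics/s2.png

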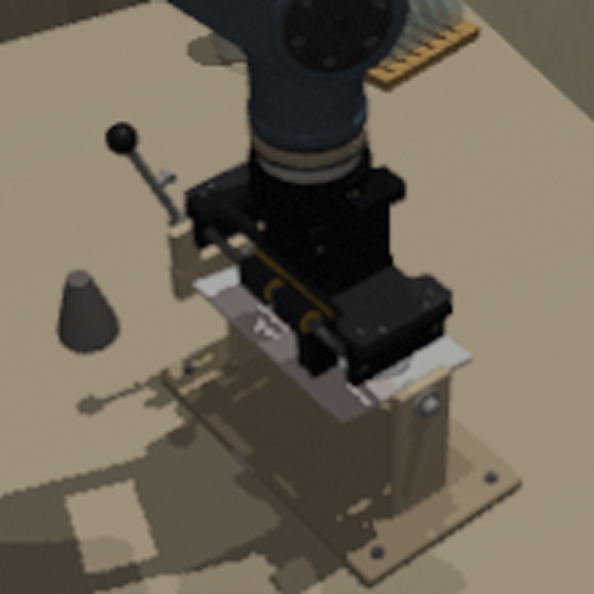

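Emit:
jog_arm(
  motion=[0.02, 0, 0.08, 0, 0, 0, 1, 0, 0, 0.06, 0, 0, 0, 1, 0, 0, 0.03, 0, 0, 0, 1, 0, 0, 0, 0, 0, 0, 1, 0, 0, 0, 0, 0, 0, 1],
)

```text
time: 5.95
position: [0.5042, 0.0465, 0.1362]
tool_rot: [-0.094, 0.996, 0.0, -0.0]
ft_force: [-1.3, -1.4, 1.1]
grip_width: 0.0001
grip_force: 0.9
```

```bash
python3 -c "from h import *; state()"
```

```text
t 5.95 TCP stand [-0.0413 -0.0373  0.1362] F [-1.3  -1.41  1.09] w 0.0001
[[-1.0, 0.001, -0.001], [0.001, 1.0, 0.0], [0.001, 0.0, -1.0]] [-0.13  0.52  1.82 -0.    0.8  -1.89]
```

Emit:
jog_arm(
  motion=[0, 0, 0.04, 0, 0, 0, 1, 0, 0, 0, 0, 0, 0, 1, 0, 0, 0, 0, 0, 0, 1],
)

```text
time: 6.32
position: [0.504, 0.0465, 0.1346]
tool_rot: [-0.094, 0.996, 0.0, -0.001]
ft_force: [-2.2, -1.4, 2.4]
grip_width: 0.0006
grip_force: 1.3
```

Emit:
jog_arm(
  motion=[0, 0, -0.5, 0, 0, 0, 1, 0, 0, -1, 0, 0, 0, 1, 0, 0, -1, 0, 0, 0, 1, 0, 0, -1, 0, 0, 0, 1, 0, 0, -1, 0, 0, 0, 1, 0, 0, -0.4, 0, 0, 0, 1, 0, 0, 0, 0, 0, 0, 1],
)

```text
time: 7.2
position: [0.506, 0.0465, 0.3322]
tool_rot: [-0.094, 0.996, -0.0, 0.003]
ft_force: [0.2, 0.7, -0.0]
grip_width: 0.0004
grip_force: 0.0
```

Emit:
jog_arm(
  motion=[0.8, 0.6, 0, 0, 0, 0, 1, 0.8, 0.8, 0, 0, 0, 0, 1, 0.4, 1, 0, 0, 0, 0, 1, 0, 1, 0, 0, 0, 0, 1, 0, 0.5, 0, 0, 0, 0, 1, 0, 0, 0, 0, 0, 0, 1],
)

```text
time: 7.95
position: [0.3961, 0.1858, 0.3296]
tool_rot: [-0.095, 0.995, -0.0, -0.001]
ft_force: [0.5, -0.8, -0.2]
grip_width: 0.0001
grip_force: 0.0
```

Run:
```python
from h import *
state()
a=robot.camera("side")[70:250,200:380]; b=robot.camera("top")[150:270,180:340]
cv2.imwrite("pics/s3.png",np.hstack([cv2.resize(a,(400,400),interpolation=cv2.INTER_CUBIC),cv2.resize(b,(400,300),interpolation=cv2.INTER_CUBIC).__class__(0) if 0 else cv2.copyMakeBorder(cv2.resize(b,(400,300),interpolation=cv2.INTER_CUBIC),0,100,0,0,cv2.BORDER_CONSTANT)]))
for th in (-.1,0,.1): print(th,[((proj("side",S(P0,[edge(th,y)]))[0]-[200,70])*400/180).round(1) for y in(.088,-.088)],[((proj("top",S(P0,[edge(th,y)]))[0]-[180,150])*2.5+[400,0]).round(1) for y in(.088,-.088)])
```

```text
t 7.95 TCP stand [-0.1213  0.1198  0.3296] F [ 0.54 -0.76 -0.18] w 0.0001
[[-1.0, -0.001, -0.002], [-0.001, 1.0, 0.0], [0.002, 0.0, -1.0]] [ 0.18  0.15  1.74  0.    1.25 -1.58]
-0.1 [array([129.7, 202. ]), array([229.1, 294.1])] [array([537.9, 219.4]), array([717.3, 166.8])]
0 [array([129. , 198.1]), array([228.7, 290.2])] [array([536.8, 218.9]), array([717.3, 166. ])]
0.1 [array([128.7, 193.9]), array([228.8, 286. ])] [array([535.4, 217.7]), array([717.1, 164.5])]
```

View pics/s3.png

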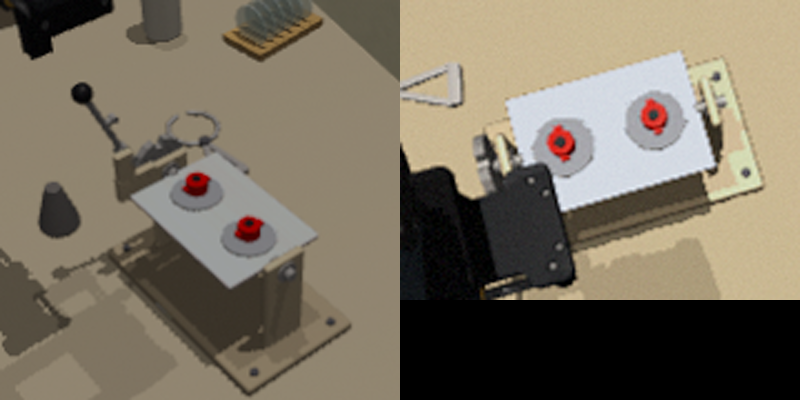

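Side view: the plate is white face up, corners about (131,196), (231,287), (317,236) and (217,152), with the lever still parked. I'll fit the angle from segmented edges.

Run:
```python
from h import *
def fc(th,x,y,z=.003):
    c,s=np.cos(th),np.sin(th); return [c*x+s*z,y,.12-s*x+c*z]
C=[(-.06,.088),(-.06,-.088),(.06,-.088),(.06,.088)]
I=cv2.imread("pics/s3.png")[:,:400]
g=I.min(axis=2); m=((g>125)*255).astype("uint8")
cs,_=cv2.findContours(m,cv2.RETR_EXTERNAL,2); k=max(cs,key=cv2.contourArea); print(cv2.contourArea(k))
print(cv2.approxPolyDP(cv2.convexHull(k),6,True).reshape(-1,2).tolist())
for th in(-.1,-.05,0,.05,.1): print(th,((proj("side",S(P0,[fc(th,*q) for q in C]))-[200,70])*400/180).round(1).tolist())
```

```text
12381.0
[[216, 152], [317, 233], [231, 286], [132, 197]]
-0.1 [[129.2, 200.1], [228.8, 292.2], [318.2, 230.5], [215.1, 147.1]]
-0.05 [[128.9, 198.1], [228.7, 290.2], [318.4, 232.3], [215.4, 149.0]]
0 [[128.7, 196.0], [228.7, 288.2], [318.4, 234.3], [215.7, 150.9]]
0.05 [[128.6, 193.9], [228.8, 286.0], [318.3, 236.3], [215.8, 152.9]]
0.1 [[128.6, 191.7], [229.0, 283.8], [318.2, 238.3], [215.8, 155.0]]
```

Emit:
jog_arm(
  motion=[0, 0, 1, 0, 0, 0, 1, 0, 0, 1, 0, 0, 0, 1, 0, 0, 0, 0, 0, 0, 1, -0.3, 0, 0, 0, 0, 0, 1, -0.25, 0, 0, 0, 0, 0, 1, -0.25, 0, 0, 0, 0, 0, 1, -0.25, 0, 0, 0, 0, 0, 1, -0.25, 0, 0, 0, 0, 0, 1, -0.25, 0, 0, 0, 0, 0, 1, -0.25, 0, 0, 0, 0, 0, 1, -0.25, 0, 0, 0, 0, 0, 1, 0, 0, 0, 0, 0, 0, 1],
)

```text
time: 9.55
position: [0.4783, 0.2003, 0.2507]
tool_rot: [-0.094, 0.996, 0.0, 0.0]
ft_force: [-0.2, -0.6, 0.4]
grip_width: 0.0004
grip_force: 0.0
```

Emit:
jog_arm(
  motion=[0, 0, 0, 0, 0, 0, 1, 0, 0, 0, 0, 0, 0, 1, 0, 0, 0, 0, 0, 0, 1],
)

```text
time: 9.93
position: [0.4771, 0.2001, 0.2508]
tool_rot: [-0.094, 0.996, -0.0, -0.0]
ft_force: [0.2, 0.3, -0.2]
grip_width: 0.0009
grip_force: 0.0
```

Run:
```python
from h import *
state()
a=robot.camera("side")[70:250,200:380]; cv2.imwrite("pics/s4.png",cv2.resize(a,None,fx=3,fy=3,interpolation=cv2.INTER_CUBIC))
for q in (0,.2,1.4): print(q,((proj("side",S(P0,[knob(q)]))[0]-[200,70])*3).round())
```

```text
t 9.925 TCP stand [-0.039   0.1186  0.2508] F [ 0.16  0.35 -0.23] w 0.0009
[[-1.0, 0.001, -0.0], [0.001, 1.0, -0.0], [0.0, -0.0, -1.0]] [ 0.18  0.36  1.68 -0.    1.1  -1.58]
0 [263. 154.]
0.2 [260. 136.]
1.4 [169.  93.]
```

View pics/s4.png

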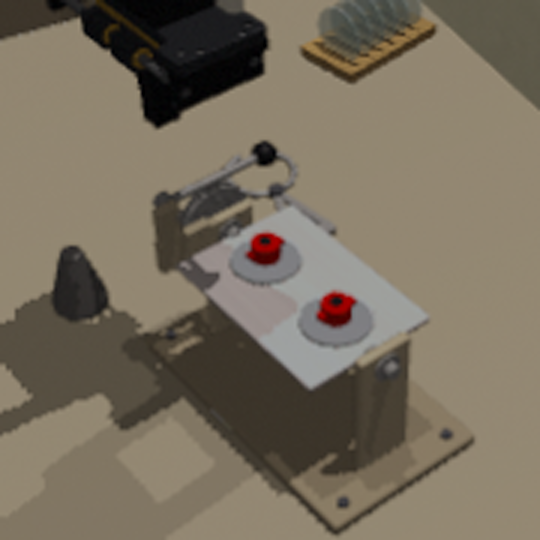

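The knob at (264,153) matches the home prediction (263,154), so the pin has dropped in. I'll press it lightly to make sure it is fully home.

Emit:
jog_arm(
  motion=[-0.8, 0, 0, 0, 0, 0, 1, -0.8, 0, 0, 0, 0, 0, 1, -0.75, 0, 0, 0, 0, 0, 1, 0, 0, 0, 0, 0, 0, 1, 0, 0, 0.8, 0, 0, 0, 1, 0, 0, 0.7, 0, 0, 0, 1, 0, 0, 0.15, 0, 0, 0, 1, 0, 0, 0.1, 0, 0, 0, 1, 0, 0, 0, 0, 0, 0, 1],
)

```text
time: 11.1
position: [0.5694, 0.2177, 0.1822]
tool_rot: [-0.094, 0.996, -0.0, 0.0]
ft_force: [-0.7, -0.3, 0.9]
grip_width: 0.0004
grip_force: 0.5
```

```bash
python3 -c "from h import *; state()"
```

```text
t 11.1 TCP stand [0.0549 0.1186 0.1822] F [-0.71 -0.29  0.93] w 0.0004
[[-1.0, 0.001, 0.0], [0.001, 1.0, -0.0], [-0.0, -0.0, -1.0]] [ 0.18  0.57  1.52 -0.    1.05 -1.58]
```

Emit:
jog_arm(
  motion=[0, 0, 0.05, 0, 0, 0, 1, 0, 0, 0.05, 0, 0, 0, 1, 0, 0, 0, 0, 0, 0, 1],
)

```text
time: 11.48
position: [0.57, 0.2179, 0.181]
tool_rot: [-0.094, 0.996, 0.0, 0.001]
ft_force: [-5.6, -1.0, 17.5]
grip_width: 0.0007
grip_force: 8.6
```

Emit:
jog_arm(
  motion=[0, 0, -0.3, 0, 0, 0, 1, 0, 0, -1, 0, 0, 0, 1, 0, 0, -1, 0, 0, 0, 1, 0, 0, -1, 0, 0, 0, 1, 0, 0, 0, 0, 0, 0, 1, 0, 0, 0, 0, 0, 0, 1],
)

```text
time: 12.22
position: [0.5695, 0.2176, 0.3085]
tool_rot: [-0.094, 0.996, -0.0, -0.0]
ft_force: [-0.1, -0.0, -0.2]
grip_width: 0.0009
grip_force: 0.0
```

Run:
```python
from h import *
state()
a=robot.camera("side")[70:250,200:380]; cv2.imwrite("pics/s5.png",cv2.resize(a,None,fx=3,fy=3,interpolation=cv2.INTER_CUBIC))
```

```text
t 12.225 TCP stand [0.055  0.1185 0.3085] F [-0.06 -0.   -0.18] w 0.0009
[[-1.0, 0.001, -0.0], [0.001, 1.0, -0.0], [0.0, -0.0, -1.0]] [ 0.18  0.43  1.38 -0.    1.33 -1.58]
```

View pics/s5.png

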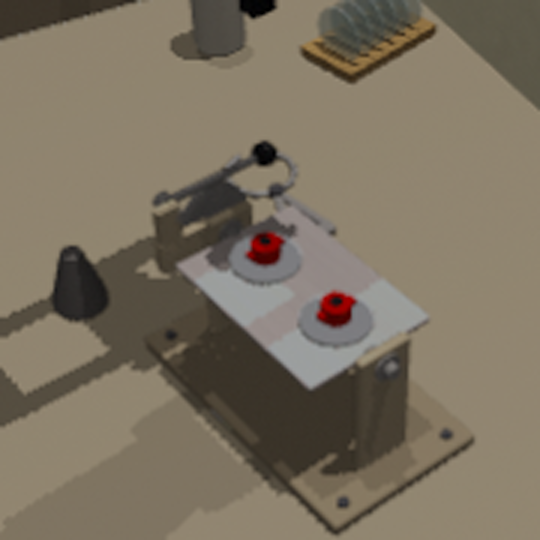

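The lever is at a hard stop (17 N, knob at home height, (264,153)), the plate is level, and the arm is clear of everything.

```bash
python3 -c "from rig import robot; print(robot.hand_in())"
```

```text
the job is handed in; nothing more can be done
None
```

The plate is level with the lenses on top, and the lock lever is home with its pin in the notch. The frame, caliper and cone were not touched, and I handed the job in at about 12 s; no verdict was returned.

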